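# Read the pressure of a sparkling-wine sample cell with a stick gauge

## Robot

A 6-joint arm with a two-finger parallel gripper is mounted at the origin on the work surface. World frame = base frame: x ahead of the robot, y to its left, z up, the work surface at z = 0. Lengths are in m, angles in degrees, forces in N, time in s.
With the tool pointing down it reaches from about 0.3 to 0.75 m from the base axis. Payload 8.5 kg.
Tool frame: the origin (TCP) lies at the very end of the fingers, on their centre line; the grasp point (between the pads) lies 19 mm behind it (grip_depth is the distance from the TCP to the grasp point, in m); z points along the fingers, y is the direction in which the jaws open and shut (so a half turn about z gives the same grasp; the last joint's range is limited). The gripper opens to 85 mm and grips with 20 to 120 N. Pads are 22 mm wide; open, the fingers measure 114 mm over their backs; the gripper's body (76 mm by 85 mm) begins 54 mm behind the grasp point. The pads swing forward as they close: fully open they stand 13 mm farther back than shut.
Start: joints at [54.929, 21.807, 74.336, -0, 83.858, -12.336], TCP at [0.213, 0.507, 0.231] pointing down, gripper open.
Joint ranges: [-178.18, 178.18], [-50.72, 133.34], [12.68, 142.11], [-81.47, 261.47], [9.98, 163.14], [-165.26, 165.26]. Speed limits (degrees/s): [136.94, 136.94, 180, 180, 180, 180].

## Interface

Orientations are given as a 3x3 rotation matrix whose columns are the frame's x, y, z axes.
In Python, from rig import observe, get_image, close_job, silhouettes, grip_depth gives the robot as it stands. The module is installed in compiled form; this text tells all that it offers.
- The arm moves only by the shell command python3 -m crank 'ROWS' [FORCE]. ROWS is a JSON object of lists of equal length, an entry for each row: "slide": the shift along the tool's x, y, z in m, a list of three; "roll": the turn about the tool's z in rad; "grip": the finger opening in m, from 0 to 0.0854. A call has exactly 8 rows; each row is the pose to reach, as a shift and turn from the pose commanded when the call began, along the tool's axes at that moment; what a row does not reach only later rows make up. A row lasts 1/10 s, in which the tool goes at most 50 mm and 8.59 degrees, less where a joint would pass 70% of its speed; a pose out of reach is approached as far as the arm can. A call with a gripper value outside its range is refused whole. The fingers move at their own pace and stop on an object; FORCE is the grip in N (left out, the last holds). Time passes only in rows, so rows that repeat a pose let the fingers close, or fill a call up. It gives the time, the measured TCP pose, the force and the opening at its end, in the units of the state.
- observe(): the state, without advancing time (a new reading comes with each control period).
- get_image(name): name is "side" or "top" or "wrist"; returns a dict with "frame" (420x560x3 uint8, red, green, blue), "fx", "fy", "cx", "cy" (pixels), "D" ([k1, k2, p1, p2, k3] as OpenCV has them; the pictures are not rectified), "xyz" and "rotation" of the camera in the world. Camera axes: x right, y down, z forward; pixel columns grow to the right and rows downward; lengths in m; the calibration is good to about 2 mm. A picture is of the moment at which its call begins. There is no depth.
- close_job(): hands the job in, once; it reports no verdict.
Trained networks look in a picture, given as the dict that the camera call returned (one of the last four; its "shot" number tells which), for a name from the list of things; names that differ only in an ending like _2 or _b are one class to them, and where a whole thing is asked for, a point or a joint stands for the part that bears it (a point fixed in the world has none). Each returns a list of dicts, best first, with "confidence" (0 to 1); they miss things now and then, are a little off and sometimes report something else, mostly with a low value. They report only what shows in the picture. A call takes as long as a camera call. They do not tell look-alikes from the thing itself.
- silhouettes(target, picture): "pixels" (420x560 bool, what is visible of it) and "box" ([centre column, centre row, width, height] in pixels, round what is visible of it).
The state is a dict: "time_s": time; "q": joint angles; "qvel": joint speeds; "joint_efforts": joint torques, N m; "position": TCP position; "tool_rot": TCP orientation; "ft_force": force on the tool from outside, world axes, zero at the start; "wrist_torque": the same for the moment, N m; "grip_width": finger opening in m.
Only numpy, scipy, OpenCV 4.12 (cv2) and the standard library are available. Lean on these libraries where they do the work, as an engineer would, in place of code of your own. Each camera call takes 0.05 s, during which the arm holds its last target.

## Task

Take the stick pressure gauge from its stand, press its mouth squarely down onto the valve stem of the sample cell until it is fully home on the sprung stem, and keep it there a good second so that the pressure pushes the gauge's rod out; find the stem by feel and press firmly but gently, never forcing the stem down. Then stand the gauge upright back in its stand with the rod still showing the reading, and leave everything else on the bench as it is.

Things in the scene. Friction and masses are not known exactly. Their poses are not given: they have to be found in the camera images.
- gauge_center (a point): Centre of the loose, round stick gauge, 50 mm above its mouth; z along it, up. About 200 g. Aluminium barrel 22 mm across, from 20 mm below this point to 46 mm above it; below that a brass chuck 19 mm across, then a bell mouth. Grip the barrel 10 to 35 mm above this point with the gripper pointing down, and leave free space over its top for the rod.
- gauge_mouth (a point): Centre of the gauge's open lower end, the lip of its bell mouth, 31 mm across outside, z up the gauge. Inside, a funnel 25 mm wide at the lip narrows over 12 mm to a straight bore 13 mm wide, whose end stop (the seat) lies 24 mm above the lip.
- rod (a joint): How far the gauge's white rod (6 mm, with a 9 mm head) sticks out of the barrel's top, m: 0 pushed in (head top 51 mm above gauge_center), at most 0.020. A seated gauge drives it out 5 to 17 mm by the hidden pressure. Light friction (0.3 N) keeps it out after the gauge is taken off; a push on its head drives it back in.
- stand: The gauge's grey stand, a fixed block 85 x 85 x 34 mm; origin at the centre of its underside, z up. A round hole 37 mm wide in the middle of its top, 22 mm deep (floor 12 mm above the bench), takes the gauge's mouth; seated there, gauge_center is 62 mm above the bench.
- cradle: Fixed black round cradle, 100 mm across, 40 mm high, origin under its centre on the bench, z up. It holds the fixed 68 mm steel sample cell with the valve stem. The cell sits with play: its upright stem is up to 6 mm off the cradle's centre in any direction, and its rim 136 to 154 mm above the bench (not measured: feel or look). A like cradle holds a cell with a flat plug and no stem: leave it.
- stem (a joint): How far the sprung brass valve stem (11 mm across, standing 34 mm out of a 28 mm boss) is pushed down, m: 0 free, hard stop 0.008. It takes 2 N to start and 3 N more per mm; the pin's 4 to 7 N come on top, so about 15 N in all is right. Home when sunk 1 mm or more (5 N on the stem); forced when sunk 4 mm (14 N on the stem).
- pin (a joint): How far the steel pin in the middle of the valve stem is pushed down, m: 0 free (it then stands 6 mm above the stem's rim), at most 0.016. It is 5 mm across and yields under a steady 4 to 7 N, the hidden pressure, which also pushes the rod out once the pin meets the seat.
- vial_a_center (a point): Centre of a small capped sample vial, loose, 24 mm across and 52 mm high, upright; leave it.
- vial_b_center (a point): Centre of a second such vial, loose, upright; leave it.
- beaker_center (a point): Centre of an empty glass beaker, loose, 68 mm across and 85 mm high; leave it.
Not all that is in view belongs to the job. What is shaped like the cradle but orange or pink is not meant.

How it is judged (in metres and radians):
On the way:
1. the gauge is pressed home on the valve stem (stem sunk 1 mm or more, gauge upright) with its rod pushed out, for 0.7 s on end (value of joint stem above 0.001 m and value of joint rod above 0.004 m and angle between gauge_center's own z axis and vertical below 0.15 rad and horizontal distance between gauge_center and cradle below 0.015 m), for 0.7 s.
At the end, for the whole second after the job is handed in: The gauge stands still and upright (within 0.15 rad) in its stand's hole, its mouth on the floor of the hole (centre within 4 mm of 62 mm above the bench, within 8 mm of the stand's middle), its rod still out by more than 4 mm, and the valve stem is back up (horizontal distance between gauge_center and stand below 0.008 m and height (world z) of gauge_center between 0.057 and 0.066 m and angle between gauge_center's own z axis and vertical below 0.15 rad and value of joint rod above 0.004 m and value of joint stem below 0.0009 m and linear speed of gauge below 0.01 m/s); the robot touches nothing.
It fails at once if the valve stem is forced down 4 mm or more (value of joint stem above 0.004 m).
It fails at once if a vial or the beaker is moved more than 20 mm (distance of any of vial_a_center, vial_b_center, beaker_center from where it was at the start of the episode above 0.02 m).
It also fails if it takes over 67 s, if anything falls off the work surface, if the arm or the gripper's body presses on something with over 40 N, if the wrist force passes 120 N, or if a joint passes its speed limit or range.

## Working session

There is one attempt and no reset: what is moved stays moved. The work goes in short steps, Python scripts to look and compute and a shell command to move; the robot and the scene stay as the last step left them, time stands still between calls to the robot, and variables do not carry over. Pictures are saved under pics/ and viewed, and the job is handed in when it is done.

```bash
mkdir -p pics; ls; python3 - <<'E'
from rig import *
import cv2,pickle
o=observe();print(o)
print(grip_depth)
d={}
for n in("side","top","wrist"):
    p=get_image(n);d[n]=p
    cv2.imwrite(f"pics/{n}0.png",p["frame"][:,:,::-1])
    print(n,{k:v for k,v in p.items() if k!="frame"})
pickle.dump(d,open("d0.pkl","wb"))
E
```

```text
pics
{'time_s': 0.0, 'q': array([ 5.49279221e+01,  2.18416558e+01,  7.43847260e+01, -8.82723770e-04,
        8.38593903e+01, -1.23353745e+01]), 'qvel': array([-0.00540616,  0.0096586 , -0.02250993,  0.04173509,  0.06215645,
       -0.07034434]), 'joint_efforts': array([ 2.63804059e-04, -4.48440635e+01, -2.31285936e+01, -1.10766148e-04,
        4.53890490e-03,  2.67489028e-06]), 'position': array([0.21240042, 0.50700942, 0.23070571]), 'tool_rot': array([[-9.22291203e-01,  3.86494785e-01, -8.47652376e-04],
       [ 3.86495594e-01,  9.22290428e-01, -1.23399591e-03],
       [ 3.04848688e-04, -1.46571748e-03, -9.99998879e-01]]), 'ft_force': array([ 0.1648891 , -0.42524642,  1.33758197]), 'wrist_torque': array([-0.00115466,  0.01925275, -0.00916942]), 'grip_width': 0.08537938832147991}
0.0187
side {'fx': 498.1654787076845, 'fy': 498.1654787076845, 'cx': 284.58970427897634, 'cy': 202.92767890463733, 'D': array([0.06435835, 0.        , 0.        , 0.        , 0.        ]), 'xyz': array([ 0.22081873, -0.53051282,  0.75078371]), 'rotation': array([[ 0.88131435, -0.33577084,  0.33248003],
     
[... 205 characters left out ...]
D': array([-0.11762461,  0.        ,  0.        ,  0.        ,  0.        ]), 'xyz': array([0.44651652, 0.07823552, 1.39928097]), 'rotation': array([[ 0.02525966, -0.99591758,  0.08666091],
       [-0.99965152, -0.02582867, -0.00545076],
       [ 0.00766685, -0.08649303, -0.99622295]]), 'shot': 2}
wrist {'fx': 366.5834382773649, 'fy': 366.5834382773649, 'cx': 280.2732661169226, 'cy': 210.5433736499637, 'D': array([0.02586801, 0.        , 0.        , 0.        , 0.        ]), 'xyz': array([0.13966222, 0.5373016 , 0.37472522]), 'rotation': array([[ 0.38612674,  0.87714429,  0.28552415],
       [ 0.92244422, -0.36660194, -0.12124222],
       [-0.00167321,  0.31019497, -0.95067149]]), 'shot': 3}
```

View pics/side0.png

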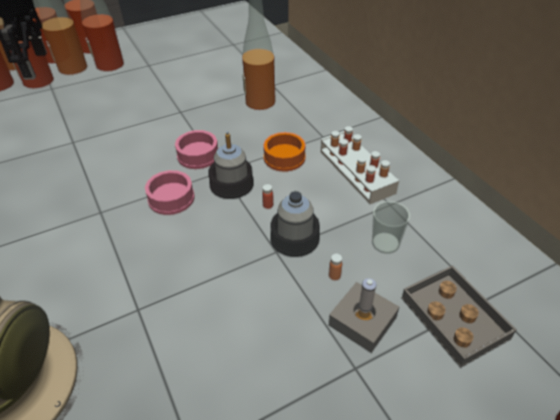

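View pics/top0.png

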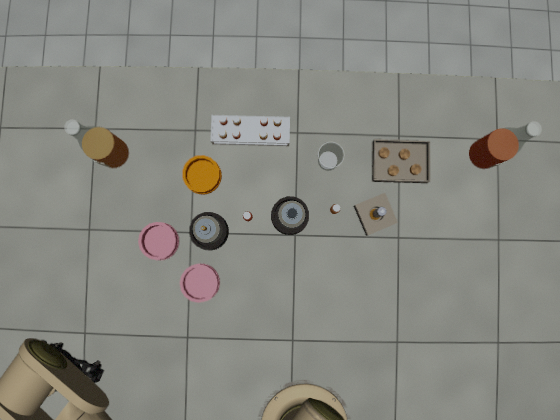

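View pics/wrist0.png

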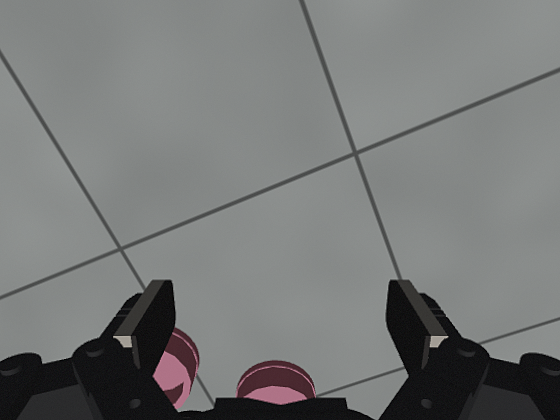

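```bash
cat > h.py <<'E'
import numpy as np,cv2
def K(p): return np.array([[p["fx"],0,p["cx"]],[0,p["fy"],p["cy"]],[0,0,1]])
def ray(p,uv):
    n=cv2.undistortPoints(np.array([[uv]],float),K(p),p["D"])[0,0]
    d=p["rotation"]@np.array([n[0],n[1],1.]);return p["xyz"],d/np.linalg.norm(d)
def onz(p,uv,z):
    c,d=ray(p,uv);return c+d*(z-c[2])/d[2]
def proj(p,X):
    X=np.atleast_2d(X);R=p["rotation"].T;t=-R@p["xyz"]
    return cv2.projectPoints(X.astype(float),cv2.Rodrigues(R)[0],t,K(p),p["D"])[0][:,0]
def tri(obs):
    A=np.zeros((3,3));b=np.zeros(3)
    for p,uv in obs:
        c,d=ray(p,uv);M=np.eye(3)-np.outer(d,d);A+=M;b+=M@c
    X=np.linalg.solve(A,b);return X,[np.round(proj(p,X)[0]-uv,2) for p,uv in obs]
E
python3 - <<'E'
from rig import *
from h import *
import pickle
ps={n:get_image(n) for n in("side","top")}
out={}
for n,p in ps.items():
    for t in("gauge_center","stand","cradle","stem","pin","vial_a_center","beaker_center"):
        r=silhouettes(t,p);out[n,t]=r
        for q in r[:5]: 
            ys,xs=np.nonzero(q["pixels"]);print(n,t,round(q["confidence"],2),np.round(q["box"],1),len(xs),xs.mean().round(1),ys.mean().round(1))
pickle.dump((ps,out),open("d1.pkl","wb"))
for n,(x0,x1,y0,y1) in {"side":(190,430,120,350),"top":(170,440,130,280)}.items():
    c=ps[n]["frame"][y0:y1,x0:x1,::-1];cv2.imwrite(f"pics/{n}z.png",cv2.resize(c,None,fx=2.9 if n=="top" else 2.6,fy=2.9 if n=="top" else 2.6,interpolation=cv2.INTER_CUBIC))
E
```

```text
side gauge_center 0.7 [364.7 301.2  19.6  41.8] 533 365.6 300.1
side stand 0.95 [364.5 318.6  71.7  73.1] 2512 362.5 318.7
side cradle 0.93 [197.6 149.9  42.   38.9] 1307 196.2 149.2
side cradle 0.9 [284.4 150.9  36.6  40.5] 1458 284.2 150.8
side cradle 0.69 [230.6 180.8  45.1  38.8] 875 230.0 184.3
side cradle 0.62 [170.6 193.1  54.5  46.6] 1775 169.3 192.0
side stem 0.63 [227.4 140.6   6.9  13.6] 78 227.4 140.0
side vial_a_center 0.79 [268.5 196.   12.7  25.2] 257 267.3 196.3
side vial_a_center 0.4 [364.6 317.9  71.9  73. ] 2471 362.8 318.8
side vial_a_center 0.26 [391.1 227.6  40.6  50.1] 1585 388.8 226.1
side beaker_center 0.87 [392.6 228.2  36.1  47.1] 1642 388.8 225.9
side beaker_center 0.35 [230.1 179.6  47.4  40.1] 960 230.8 184.3
top gauge_center 0.72 [378.2 213.6   9.8   8.3] 124 376.9 212.8
top stand 0.88 [376.3 212.3  47.   44.6] 999 374.8 214.3
top cradle 0.98 [209.2 231.8  43.4  39.1] 527 209.8 231.9
top cradle 0.96 [199.2 282.3  37.8  41. ] 1216 199.5 282.5
top cradle 0.91 [203.3 175.8  38.3  40. ] 1194 201.1 174.0
top cradle 0.61 [160.2 238.2  39.   37.8] 1250 158.1 240.6
top vial_a_center 0.41 [249.6 214.8   6.1  11.3] 79 247.5 215.6
top vial_a_center 0.17 [375.9 212.4  43.2  42.1] 984 374.6 213.9
top beaker_center 0.83 [330.9 156.1  27.5  27.6] 555 330.2 155.9
```

View pics/sidez.png

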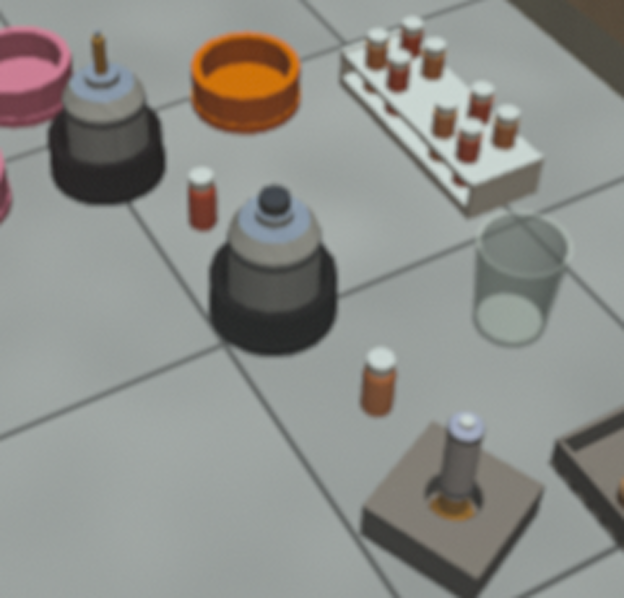

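View pics/topz.png

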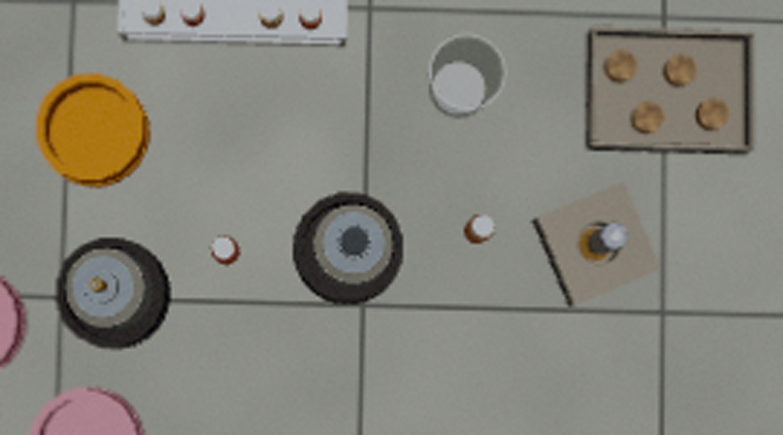

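```bash
python3 - <<'E'
from h import *
import pickle
ps,out=pickle.load(open("d1.pkl","rb"))
S=lambda x,y:np.array([190+(x+.5)/2.6-.5,120+(y+.5)/2.6-.5]);T=lambda x,y:np.array([170+(x+.5)/2.9-.5,130+(y+.5)/2.9-.5])
s,t=ps["side"],ps["top"]
print("gauge head",tri([(s,S(466,421)),(t,T(614,235))]))
print("stem tip",tri([(s,S(98,36)),(t,T(96,285))]))
a=np.array([onz(s,S(*c),.034) for c in[(362,507),(434,423),(543,490),(478,572)]]);print("stand side",a.mean(0),a)
a=np.array([onz(t,T(*c),.034) for c in[(537,219),(626,184),(659,270),(571,305)]]);print("stand top",a.mean(0),a)
# cradle top rim: ellipse fit at z=.04
print("cradle",onz(t,T(113,293),.03), "vial a",tri([(s,S(202,176)),(t,T(225,249))]),"vial b",tri([(s,S(380,355)),(t,T(482,227))]))
# hole
print(onz(s,S(454,495),.034),onz(t,T(603,242),.034))
print("plug cradle",onz(t,T(348,248),.03),"beaker",onz(t,T(467,75),.085))
E
```

```text
gauge head (array([ 0.5575356 , -0.17100045,  0.11057324]), [array([-0.3 ,  0.02]), array([ 0.1 , -0.16])])
stem tip (array([0.50381686, 0.25878799, 0.13880791]), [array([-0.62,  0.05]), array([ 0.2 , -0.49])])
stand side [ 0.55691744 -0.17334005  0.034     ] [[ 0.50055182 -0.15228511  0.034     ]
 [ 0.57834194 -0.1193379   0.034     ]
 [ 0.61009814 -0.19663673  0.034     ]
 [ 0.53867786 -0.22510048  0.034     ]]
stand top [ 0.55494049 -0.17156998  0.034     ] [[ 0.57623404 -0.11619672  0.034     ]
 [ 0.60981459 -0.19600229  0.034     ]
 [ 0.53339342 -0.2264246   0.034     ]
 [ 0.5003199  -0.1476563   0.034     ]]
cradle [0.5007807  0.25941816 0.03      ] vial a (array([0.54207866, 0.15916285, 0.05269599]), [array([-0.57,  0.06]), array([ 0.19, -0.42])]) vial b (array([ 0.56682377, -0.06536919,  0.05487758]), [array([-0.55,  0.05]), array([ 0.19, -0.34])])
[ 0.55747672 -0.17273649  0.034     ] [ 0.55717892 -0.17569911  0.034     ]
plug cradle [0.54630543 0.05160457 0.03      ] beaker [ 0.69486953 -0.04664932  0.085     ]
```

```bash
python3 -m crank '{"slide":[[-0.02,-0.017,0],[-0.055,-0.047,0],[-0.09,-0.077,0],[-0.125,-0.107,0],[-0.16,-0.137,0],[-0.195,-0.167,0],[-0.23,-0.197,0],[-0.265,-0.227,0]],"roll":[0,0,0,0,0,0,0,0],"grip":[0.0854,0.0854,0.0854,0.0854,0.0854,0.0854,0.0854,0.0854]}' 40
python3 -m crank '{"slide":[[-0.036,-0.031,0],[-0.072,-0.061,0.005],[-0.108,-0.092,0.01],[-0.144,-0.123,0.02],[-0.18,-0.154,0.03],[-0.216,-0.184,0.04],[-0.252,-0.215,0.045],[-0.285,-0.245,0.05]],"roll":[0,0,0,0,0,0,0,0],"grip":[0.0854,0.0854,0.0854,0.0854,0.0854,0.0854,0.0854,0.0854]}' 40
```

```text
time_s: 1.75
position: [0.3697, 0.1937, 0.2316]
tool_rot: [[-0.922, 0.386, 0.001], [0.386, 0.922, 0.0], [-0.001, 0.0, -1.0]]
ft_force: [1.1, 0.4, -0.4]
grip_width: 0.0856
time_s: 2.55
position: [0.5381, -0.1428, 0.1809]
tool_rot: [[-0.922, 0.387, -0.0], [0.387, 0.922, 0.0], [0.0, 0.0, -1.0]]
ft_force: [-0.0, 0.8, -0.9]
grip_width: 0.0855
```

```bash
python3 - <<'E'
from rig import *
from h import *
import pickle
o=observe();print(o["position"],o["time_s"])
p=get_image("wrist");cv2.imwrite("pics/w1.png",p["frame"][:,:,::-1])
pickle.dump(p,open("w1.pkl","wb"));print(observe()["position"])
# predicted pixels of gauge barrel top, hole center
print(proj(p,[[.557,-.172,.113],[.557,-.172,.108],[.557,-.172,.034]]))
E
```

```text
[ 0.53805615 -0.14276738  0.1809113 ] 2.55
[ 0.54004934 -0.14825261  0.1797715 ]
[[250.27898738 267.57429147]
 [250.87918902 264.06125381]
 [257.59534342 224.71153648]]
```

View pics/w1.png

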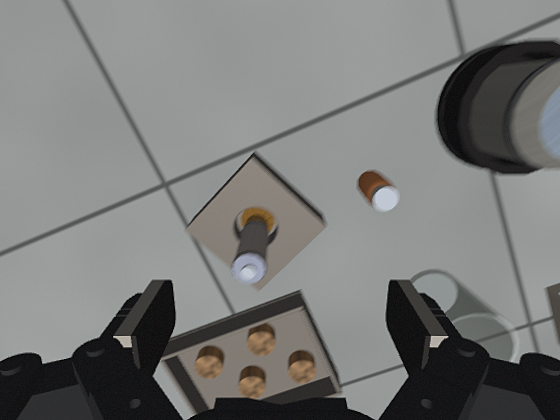

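```bash
python3 - <<'E'
from rig import *
from h import *
import pickle
p=get_image("wrist");print(observe()["position"])
p=get_image("wrist");cv2.imwrite("pics/w2.png",cv2.resize(p["frame"][180:300,180:340,::-1],None,fx=5,fy=5,interpolation=cv2.INTER_CUBIC))
o=observe();print(o["position"],o["tool_rot"])
pickle.dump(p,open("w2.pkl","wb"))
print((proj(p,[[.557,-.172,.113],[.557,-.172,.108],[.557,-.172,.034]])-[180,180])*5)
E
```

```text
[ 0.53870445 -0.14511825  0.17993994]
[ 0.53777339 -0.14267762  0.18036541] [[-9.21151018e-01  3.89204158e-01 -9.62034726e-04]
 [ 3.89203909e-01  9.21151520e-01  4.42142068e-04]
 [ 1.05826328e-03  3.28519403e-05 -9.99999439e-01]]
[[367.08590855 431.15119111]
 [369.8193691  413.62470371]
 [400.3650231  217.57956058]]
```

View pics/w2.png

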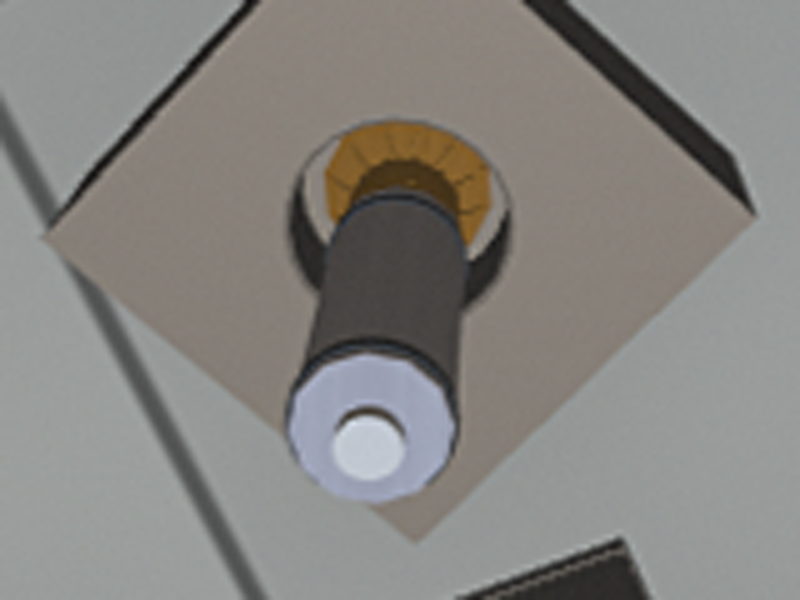

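```bash
python3 -m crank '{"slide":[[-0.015,-0.01,0.01],[-0.03,-0.0197,0.025],[-0.03,-0.0197,0.045],[-0.03,-0.0197,0.065],[-0.03,-0.0197,0.085],[-0.03,-0.0197,0.1],[-0.03,-0.0197,0.111],[-0.03,-0.0197,0.111]],"roll":[0,0,0,0,0,0,0,0],"grip":[0.0854,0.0854,0.0854,0.0854,0.0854,0.0854,0.07,0.06]}' 40
python3 - <<'E'
from rig import *
p=get_image("wrist");
import cv2
cv2.imwrite("pics/w3.png",p["frame"][:,:,::-1]);o=observe();print(o["position"],o["grip_width"],o["ft_force"])
E
```

```text
time_s: 3.5
position: [0.5568, -0.1694, 0.0694]
tool_rot: [[-0.923, 0.386, -0.002], [0.386, 0.923, 0.001], [0.002, 0.0, -1.0]]
ft_force: [0.3, -0.0, -0.0]
grip_width: 0.0603
[ 0.55733539 -0.16976418  0.07040446] 0.05986615592953825 [ 0.16522038 -1.09416607  0.53059534]
```

View pics/w3.png

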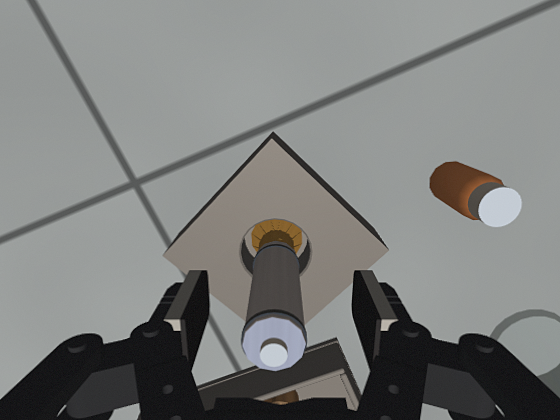

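```bash
python3 -m crank '{"slide":[[-0.0019,-0.0022,0],[-0.0019,-0.0022,0.001],[-0.0019,-0.0022,0.001],[-0.0019,-0.0022,0.001],[-0.0019,-0.0022,0.001],[-0.0019,-0.0022,0.001],[-0.0019,-0.0022,0.001],[-0.0019,-0.0022,0.001]],"roll":[0,0,0,0,0,0,0,0],"grip":[0.055,0.045,0.035,0.028,0.02,0.015,0.015,0.015]}' 60
python3 - <<'E'
from rig import *
p=get_image("wrist");
import cv2
cv2.imwrite("pics/w4.png",p["frame"][:,:,::-1]);o=observe();print(o["position"],o["grip_width"],o["ft_force"],o["wrist_torque"])
E
```

```text
time_s: 4.35
position: [0.5585, -0.1733, 0.0696]
tool_rot: [[-0.922, 0.386, 0.0], [0.386, 0.922, -0.0], [-0.001, -0.0, -1.0]]
ft_force: [-0.4, -0.5, 4.0]
grip_width: 0.0207
[ 0.55848881 -0.17330614  0.06964553] 0.020856932794705657 [-1.12209989 -0.75056379  4.76365416] [-0.05530898  0.16271956  0.01232452]
```

View pics/w4.png

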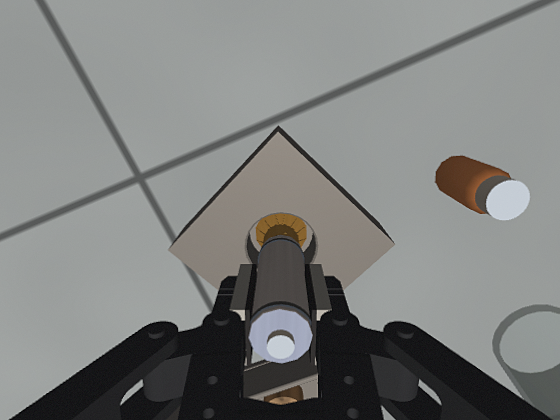

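```bash
python3 -m crank '{"slide":[[0,0,-0.003],[0,0,-0.015],[0,0,-0.04],[0,0,-0.07],[0,0,-0.1],[0,0,-0.13],[0,0,-0.16],[0,0,-0.18]],"roll":[0,0,0,0,0,0,0,0],"grip":[0.015,0.015,0.015,0.015,0.015,0.015,0.015,0.015]}' 60
python3 - <<'E'
from rig import *
p=get_image("wrist");
import cv2
cv2.imwrite("pics/w5.png",p["frame"][:,:,::-1]);o=observe();print(o["position"],o["grip_width"],o["ft_force"],o["wrist_torque"])
p=get_image("side");cv2.imwrite("pics/s5.png",cv2.resize(p["frame"][180:360,270:470,::-1],None,fx=3,fy=3,interpolation=cv2.INTER_CUBIC))
E
```

```text
time_s: 5.2
position: [0.5584, -0.1731, 0.2521]
tool_rot: [[-0.922, 0.386, 0.002], [0.386, 0.922, -0.001], [-0.002, -0.0, -1.0]]
ft_force: [-0.5, 0.4, -2.6]
grip_width: 0.0208
[ 0.55916419 -0.17345859  0.25487986] 0.020260215374972895 [0.1135328  0.04584532 1.08417141] [ 0.00576888 -0.00809092  0.02955209]
```

View pics/w5.png

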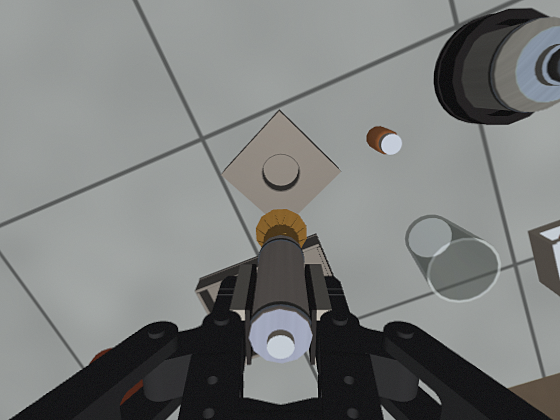

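View pics/s5.png

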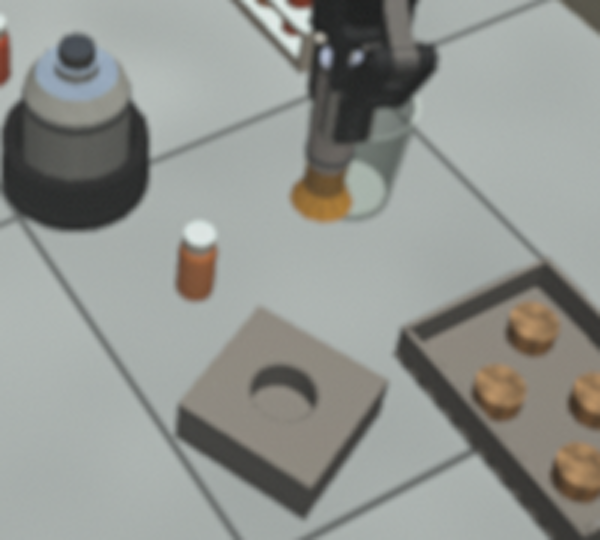

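```bash
python3 -m crank '{"slide":[[0.008,0.013,0],[0.023,0.039,0],[0.04,0.069,0],[0.057,0.099,0],[0.075,0.129,0],[0.093,0.16,0],[0.11,0.19,0],[0.128,0.221,0]],"roll":[0,0,0,0,0,0,0,0],"grip":[0.015,0.015,0.015,0.015,0.015,0.015,0.015,0.015]}' 60
python3 -m crank '{"slide":[[0.017,0.03,0],[0.034,0.06,0],[0.051,0.09,0],[0.067,0.117,0],[0.08,0.14,0],[0.088,0.153,0],[0.09,0.156,0],[0.09,0.156,0]],"roll":[0,0,0,0,0,0,0,0],"grip":[0.015,0.015,0.015,0.015,0.015,0.015,0.015,0.015]}' 60
python3 - <<'E'
from rig import *
from h import *
import pickle
o=observe();print(o["position"],o["grip_width"],o["ft_force"],o["wrist_torque"])
d={}
for n in("side","top","wrist"):
    p=get_image(n);d[n]=p
    f=p["frame"][:,:,::-1]
    if n=="side": f=cv2.resize(f[60:210,150:330],None,fx=4,fy=4,interpolation=cv2.INTER_CUBIC)
    if n=="top": f=cv2.resize(f[160:300,130:300],None,fx=4,fy=4,interpolation=cv2.INTER_CUBIC)
    cv2.imwrite(f"pics/{n}6.png",f)
pickle.dump(d,open("d6.pkl","wb"));o=observe();print(o["position"],o["time_s"])
E
```

```text
time_s: 6.1
position: [0.5242, 0.0822, 0.2478]
tool_rot: [[-0.922, 0.386, -0.003], [0.386, 0.922, 0.0], [0.003, -0.001, -1.0]]
ft_force: [0.7, 0.2, -2.6]
grip_width: 0.0208
time_s: 6.9
position: [0.5026, 0.2587, 0.2487]
tool_rot: [[-0.922, 0.386, -0.001], [0.386, 0.922, -0.001], [0.001, -0.001, -1.0]]
ft_force: [-0.0, -0.1, -2.3]
grip_width: 0.0204
[0.50263066 0.25866134 0.24870577] 0.020350012643868237 [-0.00452    -0.14047115 -2.32974822] [-0.02202885  0.01292751  0.02689465]
[0.50319921 0.25779339 0.24920553] 7.05
```

View pics/side6.png

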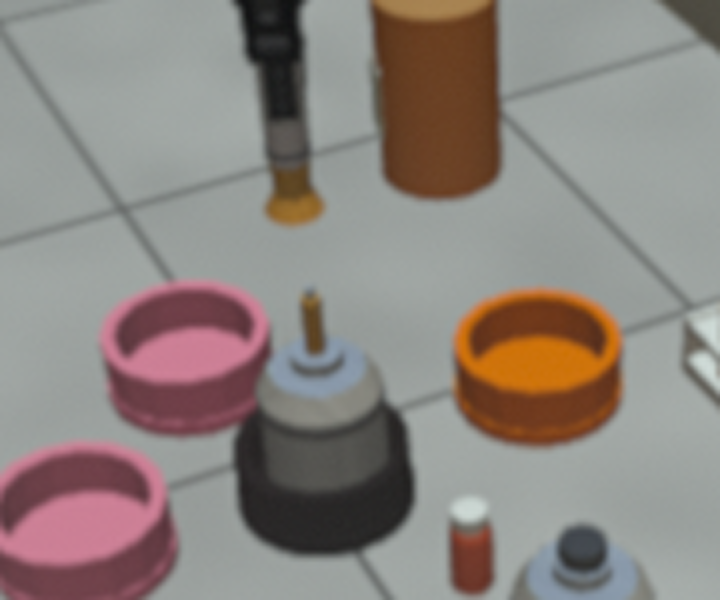

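View pics/wrist6.png

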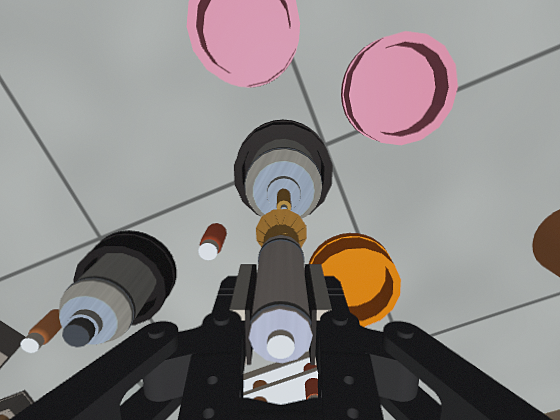

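```bash
python3 - <<'E'
import pickle,cv2
d=pickle.load(open("d6.pkl","rb"))
cv2.imwrite("pics/wz6.png",cv2.resize(d["wrist"]["frame"][100:260,220:345,::-1],None,fx=4.5,fy=3.75*1.2,interpolation=cv2.INTER_CUBIC)[:600])
cv2.imwrite("pics/wz6.png",cv2.resize(d["wrist"]["frame"][130:260,220:345,::-1],None,fx=4.5,fy=4.5,interpolation=cv2.INTER_CUBIC))
E
```

```text
(no output)
```

View pics/wz6.png

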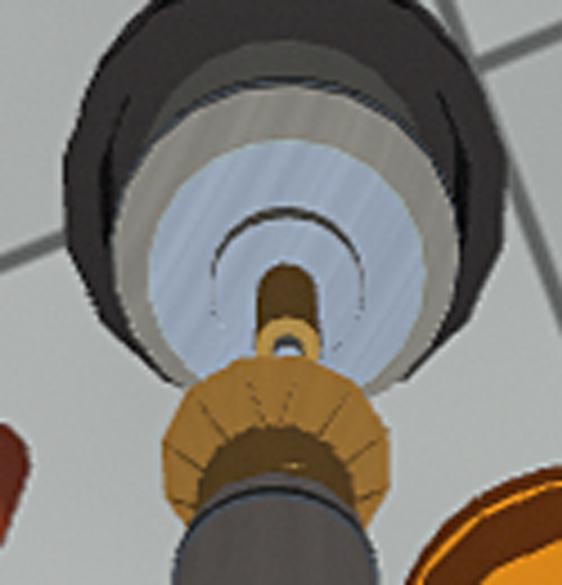

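View pics/top6.png

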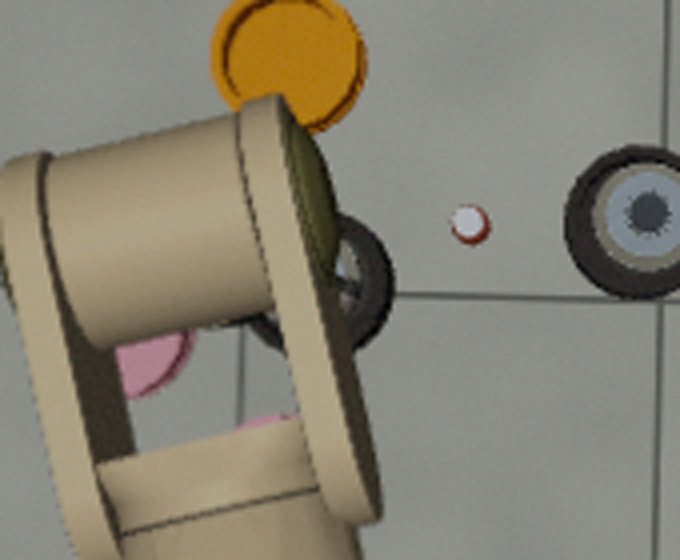

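```bash
python3 - <<'E'
from h import *
import pickle
d=pickle.load(open("d6.pkl","rb"));s,w=d["side"],d["wrist"]
S=lambda x,y:np.array([150+(x+.5)/4-.5,60+(y+.5)/4-.5]);W=lambda x,y:np.array([220+(x+.5)/4.5-.5,130+(y+.5)/4.5-.5])
a=tri([(s,S(312,299)),(w,W(288.5,345))]);b=tri([(s,S(294.5,203)),(w,W(276.5,460))]);print("stem",a,"\nlip",b)
for z in(.136,.142,.148): print(z,"stem side",onz(s,S(312,299),z),"wrist",onz(w,W(288.5,345),z))
for z in(.188,.191,.194): print(z,"lip side",onz(s,S(294.5,203),z),"wrist",onz(w,W(276.5,460),z))
E
```

```text
stem (array([0.5055278 , 0.25901714, 0.13606022]), [array([-0.01,  0.01]), array([0.01, 0.03])]) 
lip (array([0.5017728 , 0.25840603, 0.1956991 ]), [array([-0.02,  0.01]), array([0.02, 0.06])])
0.136 stem side [0.50558108 0.25910052 0.136     ] wrist [0.50552119 0.25901381 0.136     ]
0.142 stem side [0.50280193 0.25139426 0.142     ] wrist [0.50376635 0.25969291 0.142     ]
0.148 stem side [0.50002278 0.24368801 0.148     ] wrist [0.50201151 0.26037202 0.148     ]
0.188 lip side [0.50571178 0.26936408 0.188     ] wrist [0.5045184  0.25725265 0.188     ]
0.191 lip side [0.50419312 0.26510022 0.191     ] wrist [0.50343311 0.25770409 0.191     ]
0.194 lip side [0.50267445 0.26083636 0.194     ] wrist [0.50234782 0.25815553 0.194     ]
```

```bash
python3 -m crank '{"slide":[[-0.001,0.001,0.003],[-0.0019,0.0019,0.01],[-0.0019,0.0019,0.018],[-0.0019,0.0019,0.026],[-0.0019,0.0019,0.034],[-0.0019,0.0019,0.041],[-0.0019,0.0019,0.046],[-0.0019,0.0019,0.046]],"roll":[0,0,0,0,0,0,0,0],"grip":[0.015,0.015,0.015,0.015,0.015,0.015,0.015,0.015]}' 60
python3 - <<'E'
from rig import *
from h import *
import pickle
d={}
for n in("side","wrist"):
    p=get_image(n);d[n]=p
    f=p["frame"][:,:,::-1]
    if n=="side": f=cv2.resize(f[80:200,170:290],None,fx=5,fy=5,interpolation=cv2.INTER_CUBIC)
    else: f=cv2.resize(f[110:260,200:360],None,fx=4,fy=4,interpolation=cv2.INTER_CUBIC)
    cv2.imwrite(f"pics/{n}7.png",f)
pickle.dump(d,open("d7.pkl","wb"));o=observe();print(o["position"],o["time_s"],o["ft_force"],o["wrist_torque"])
E
```

```text
time_s: 7.85
position: [0.5052, 0.2598, 0.2025]
tool_rot: [[-0.922, 0.386, -0.001], [0.386, 0.922, -0.0], [0.001, -0.001, -1.0]]
ft_force: [-1.2, -0.7, -1.9]
grip_width: 0.0206
[0.50557413 0.2598757  0.20347776] 7.95 [ 0.70033719  0.73934379 -2.28524123] [-0.00052098 -0.02417036 -0.05633253]
```

View pics/side7.png

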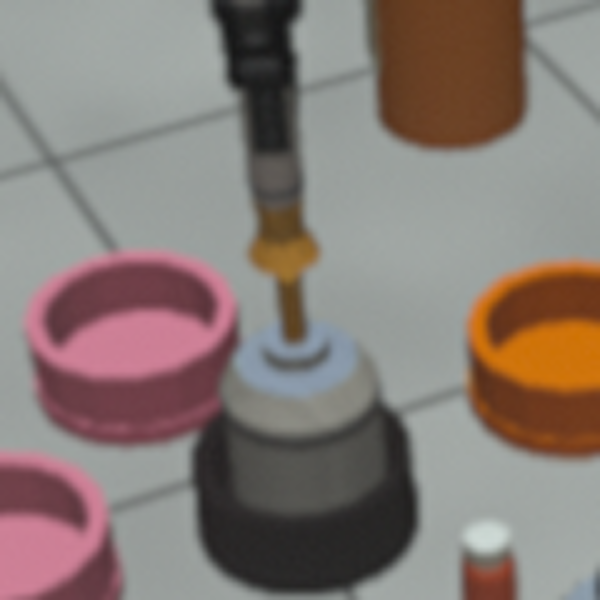

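View pics/wrist7.png

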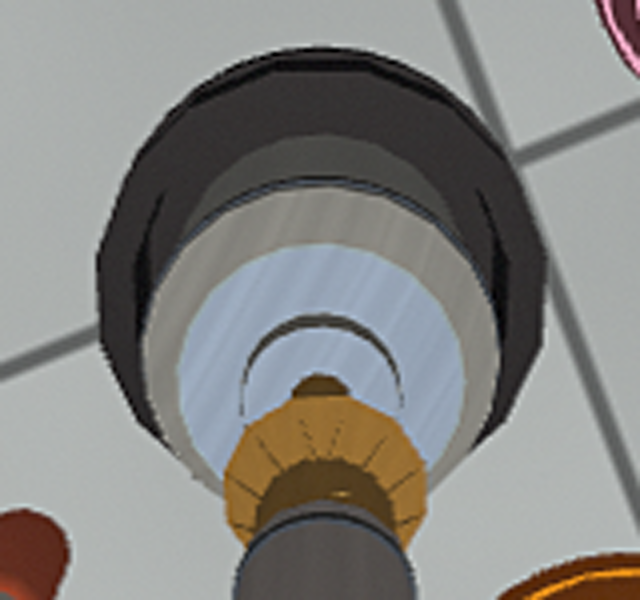

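```bash
python3 -m crank '{"slide":[[0,0,0.002],[0,0,0.005],[0,0,0.008],[0,0,0.011],[0,0,0.014],[0,0,0.016],[0,0,0.018],[0,0,0.018]],"roll":[0,0,0,0,0,0,0,0],"grip":[0.015,0.015,0.015,0.015,0.015,0.015,0.015,0.015]}' 60
python3 - <<'E'
from rig import *
import numpy as np
for i in range(3):
    get_image("wrist");o=observe();print(o["position"].round(4),o["time_s"],o["ft_force"].round(2),o["wrist_torque"].round(3))
E
```

```text
time_s: 8.75
position: [0.5054, 0.2598, 0.185]
tool_rot: [[-0.922, 0.386, -0.0], [0.386, 0.922, -0.0], [0.0, -0.0, -1.0]]
ft_force: [0.8, 0.3, -2.5]
grip_width: 0.0206
[0.5055 0.2598 0.1852] 8.8 [-0.06  0.49 -1.1 ] [-0.008 -0.02   0.012]
[0.5055 0.2598 0.1854] 8.85 [ 0.13  0.47 -2.28] [ 0.029  0.018 -0.009]
[0.5055 0.2598 0.1854] 8.9 [ 0.05 -0.16 -3.45] [-0.018 -0.01  -0.013]
```

```bash
python3 -m crank '{"slide":[[0,0,0.001],[0,0,0.002],[0,0,0.003],[0,0,0.004],[0,0,0.005],[0,0,0.006],[0,0,0.007],[0,0,0.007]],"roll":[0,0,0,0,0,0,0,0],"grip":[0.015,0.015,0.015,0.015,0.015,0.015,0.015,0.015]}' 60
python3 - <<'E'
from rig import *
import numpy as np
for i in range(3):
    get_image("wrist");o=observe();print(o["position"].round(4),o["time_s"],o["ft_force"].round(2),o["wrist_torque"].round(3))
E
```

```text
time_s: 9.7
position: [0.5054, 0.2598, 0.1782]
tool_rot: [[-0.922, 0.386, -0.0], [0.386, 0.922, -0.0], [0.0, -0.0, -1.0]]
ft_force: [0.0, 0.9, -2.4]
grip_width: 0.0205
[0.5055 0.2598 0.1783] 9.75 [-0.77  0.17 -1.25] [-0.032 -0.013  0.042]
[0.5055 0.2598 0.1783] 9.8 [-0.88 -0.37 -2.91] [-0.038 -0.022 -0.029]
[0.5055 0.2598 0.1784] 9.85 [-0.17  0.03 -2.66] [-0.032 -0.006  0.023]
```

```bash
python3 -m crank '{"slide":[[0,0,0.0005],[0,0,0.001],[0,0,0.0015],[0,0,0.002],[0,0,0.0025],[0,0,0.003],[0,0,0.0035],[0,0,0.0035]],"roll":[0,0,0,0,0,0,0,0],"grip":[0.015,0.015,0.015,0.015,0.015,0.015,0.015,0.015]}' 60
python3 - <<'E'
from rig import *
import numpy as np
for i in range(3):
    get_image("wrist");o=observe();print(o["position"].round(4),o["time_s"],o["ft_force"].round(2),o["wrist_torque"].round(3))
E
```

```text
time_s: 10.65
position: [0.5056, 0.2599, 0.175]
tool_rot: [[-0.922, 0.386, 0.0], [0.386, 0.922, 0.0], [-0.0, 0.0, -1.0]]
ft_force: [-0.9, -0.5, 2.6]
grip_width: 0.0208
[0.5056 0.2598 0.175 ] 10.7 [-0.41 -0.7   1.99] [-0.012  0.083  0.019]
[0.5056 0.2599 0.175 ] 10.75 [-0.61  0.65  2.64] [-0.057  0.099 -0.013]
[0.5056 0.2598 0.175 ] 10.8 [ 0.04 -1.03  2.66] [-0.006  0.088  0.011]
```

```bash
python3 -m crank '{"slide":[[0,0,0.0003],[0,0,0.0006],[0,0,0.0009],[0,0,0.0012],[0,0,0.0015],[0,0,0.0018],[0,0,0.002],[0,0,0.002]],"roll":[0,0,0,0,0,0,0,0],"grip":[0.015,0.015,0.015,0.015,0.015,0.015,0.015,0.015]}' 60
python3 - <<'E'
from rig import *
import numpy as np
for i in range(3):
    p=get_image("wrist");o=observe();print(o["position"].round(4),o["time_s"],o["ft_force"].round(2),o["wrist_torque"].round(3))
import cv2
cv2.imwrite("pics/w8.png",cv2.resize(p["frame"][180:380,180:380,::-1],None,fx=3,fy=3,interpolation=cv2.INTER_CUBIC))
E
```

```text
time_s: 11.6
position: [0.5055, 0.2598, 0.1728]
tool_rot: [[-0.922, 0.387, 0.0], [0.387, 0.922, 0.0], [-0.0, 0.0, -1.0]]
ft_force: [-0.5, 0.7, 2.9]
grip_width: 0.0207
[0.5055 0.2598 0.1729] 11.65 [ 0.31 -0.53  3.4 ] [-0.023  0.022 -0.021]
[0.5055 0.2598 0.1728] 11.7 [-0.13 -0.15  3.74] [-0.036  0.037 -0.008]
[0.5055 0.2598 0.1728] 11.75 [0.3  0.37 3.76] [-0.001 -0.024  0.014]
```

View pics/w8.png

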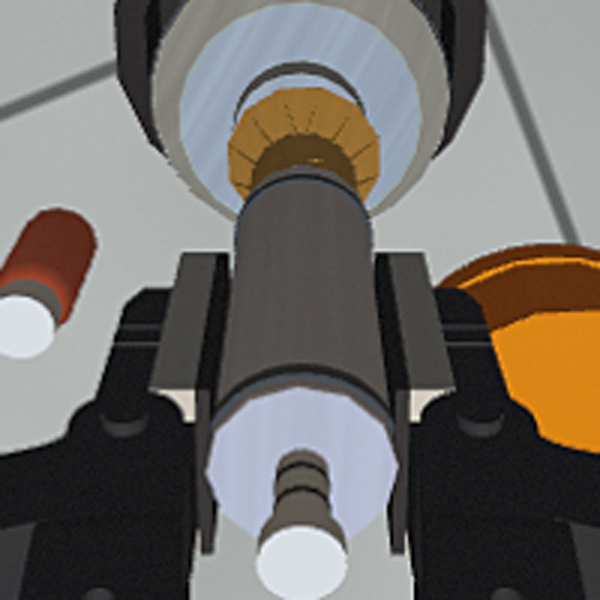

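```bash
python3 -m crank '{"slide":[[0,0,0.0003],[0,0,0.0006],[0,0,0.0009],[0,0,0.0012],[0,0,0.0015],[0,0,0.0018],[0,0,0.002],[0,0,0.002]],"roll":[0,0,0,0,0,0,0,0],"grip":[0.015,0.015,0.015,0.015,0.015,0.015,0.015,0.015]}' 60
python3 - <<'E'
from rig import *
import numpy as np
for i in range(3):
    p=get_image("wrist");o=observe();print(o["position"].round(4),o["time_s"],o["ft_force"].round(2),o["wrist_torque"].round(3))
E
```

```text
time_s: 12.55
position: [0.5055, 0.2598, 0.171]
tool_rot: [[-0.922, 0.386, 0.0], [0.386, 0.922, 0.0], [-0.0, 0.0, -1.0]]
ft_force: [-1.2, -0.1, 5.5]
grip_width: 0.0205
[0.5055 0.2598 0.171 ] 12.6 [ 0.85 -0.28  5.17] [-0.046  0.095  0.   ]
[0.5055 0.2598 0.171 ] 12.65 [-0.6   0.07  4.89] [-0.04   0.111  0.009]
[0.5055 0.2598 0.171 ] 12.7 [-1.17 -0.39  6.1 ] [-0.055  0.106  0.018]
```

```bash
python3 -m crank '{"slide":[[0,0,0.0002],[0,0,0.0004],[0,0,0.0006],[0,0,0.0008],[0,0,0.001],[0,0,0.001],[0,0,0.001],[0,0,0.001]],"roll":[0,0,0,0,0,0,0,0],"grip":[0.015,0.015,0.015,0.015,0.015,0.015,0.015,0.015]}' 60
python3 - <<'E'
from rig import *
import numpy as np
for i in range(3):
    p=get_image("wrist");o=observe();print(o["position"].round(4),o["time_s"],o["ft_force"].round(2),o["wrist_torque"].round(3))
E
```

```text
time_s: 13.5
position: [0.5055, 0.2598, 0.1703]
tool_rot: [[-0.922, 0.386, 0.001], [0.386, 0.922, 0.0], [-0.001, 0.0, -1.0]]
ft_force: [-1.1, -1.3, 7.3]
grip_width: 0.0208
[0.5056 0.2598 0.1704] 13.55 [-0.85 -1.2   6.84] [-0.086  0.205 -0.022]
[0.5056 0.2598 0.1703] 13.6 [-0.93 -0.26  7.18] [-0.131  0.153  0.004]
[0.5056 0.2598 0.1703] 13.65 [-0.3   0.22  6.96] [-0.113  0.243 -0.002]
```

```bash
python3 -m crank '{"slide":[[0,0,0.0002],[0,0,0.0004],[0,0,0.0006],[0,0,0.0008],[0,0,0.001],[0,0,0.0012],[0,0,0.0012],[0,0,0.0012]],"roll":[0,0,0,0,0,0,0,0],"grip":[0.015,0.015,0.015,0.015,0.015,0.015,0.015,0.015]}' 60
python3 - <<'E'
from rig import *
import numpy as np
for i in range(3):
    p=get_image("wrist");o=observe();print(o["position"].round(4),o["time_s"],o["ft_force"].round(2),o["wrist_torque"].round(3))
E
```

```text
time_s: 14.45
position: [0.5056, 0.2598, 0.1695]
tool_rot: [[-0.922, 0.386, 0.001], [0.386, 0.922, 0.0], [-0.001, 0.001, -1.0]]
ft_force: [-1.9, -0.7, 10.2]
grip_width: 0.0208
[0.5056 0.2598 0.1695] 14.5 [-1.16 -1.02  9.95] [-0.133  0.347  0.001]
[0.5056 0.2599 0.1695] 14.55 [-2.03 -0.56  9.3 ] [-0.195  0.344 -0.008]
[0.5056 0.2598 0.1695] 14.6 [-0.87 -0.87  9.95] [-0.143  0.38  -0.008]
```

```bash
python3 -m crank '{"slide":[[0,0,0.0002],[0,0,0.0004],[0,0,0.0006],[0,0,0.0007],[0,0,0.0007],[0,0,0.0007],[0,0,0.0007],[0,0,0.0007]],"roll":[0,0,0,0,0,0,0,0],"grip":[0.015,0.015,0.015,0.015,0.015,0.015,0.015,0.015]}' 60
python3 -m crank '{"slide":[[0,0,0],[0,0,0],[0,0,0],[0,0,0],[0,0,0],[0,0,0],[0,0,0],[0,0,0]],"roll":[0,0,0,0,0,0,0,0],"grip":[0.015,0.015,0.015,0.015,0.015,0.015,0.015,0.015]}' 60
python3 - <<'E'
from rig import *
import cv2
for i in range(3):
    p=get_image("wrist");o=observe();print(o["position"].round(4),o["time_s"],o["ft_force"].round(2),o["wrist_torque"].round(3))
s=get_image("side")
import numpy as np
cv2.imwrite("pics/w9.png",np.hstack([cv2.resize(p["frame"][180:380,180:380,::-1],(400,400),interpolation=cv2.INTER_CUBIC),cv2.resize(s["frame"][80:200,170:290,::-1],(400,400),interpolation=cv2.INTER_CUBIC)]))
E
```

```text
time_s: 15.4
position: [0.5056, 0.2598, 0.169]
tool_rot: [[-0.922, 0.386, 0.001], [0.386, 0.922, 0.0], [-0.001, 0.001, -1.0]]
ft_force: [-1.9, -0.8, 11.0]
grip_width: 0.0208
time_s: 16.2
position: [0.5056, 0.2598, 0.169]
tool_rot: [[-0.922, 0.386, 0.001], [0.386, 0.922, 0.0], [-0.001, 0.001, -1.0]]
ft_force: [-2.4, -1.6, 10.2]
grip_width: 0.0205
[0.5056 0.2598 0.169 ] 16.25 [-2.62 -0.23 11.  ] [-0.168  0.447 -0.008]
[0.5056 0.2598 0.169 ] 16.3 [-2.5  -0.36 10.79] [-0.197  0.383  0.048]
[0.5057 0.2598 0.169 ] 16.35 [-2.35 -1.6  10.87] [-0.176  0.418  0.01 ]
```

View pics/w9.png

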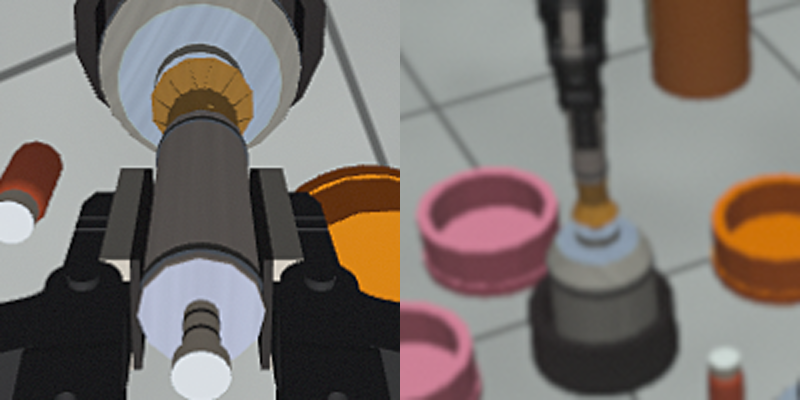

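```bash
python3 -m crank '{"slide":[[0.0002,-0.0002,0.0002],[0.0004,-0.0004,0.0004],[0.0004,-0.0004,0.0006],[0.0004,-0.0004,0.0006],[0.0004,-0.0004,0.0006],[0.0004,-0.0004,0.0006],[0.0004,-0.0004,0.0006],[0.0004,-0.0004,0.0006]],"roll":[0,0,0,0,0,0,0,0],"grip":[0.015,0.015,0.015,0.015,0.015,0.015,0.015,0.015]}' 60
python3 -m crank '{"slide":[[0,0,0],[0,0,0],[0,0,0],[0,0,0],[0,0,0],[0,0,0],[0,0,0],[0,0,0]],"roll":[0,0,0,0,0,0,0,0],"grip":[0.015,0.015,0.015,0.015,0.015,0.015,0.015,0.015]}' 60
```

```text
time_s: 17.2
position: [0.5055, 0.2598, 0.1687]
tool_rot: [[-0.922, 0.386, 0.003], [0.386, 0.922, 0.001], [-0.002, 0.002, -1.0]]
ft_force: [-1.0, -0.2, 12.4]
grip_width: 0.0203
time_s: 18.0
position: [0.5055, 0.2598, 0.1687]
tool_rot: [[-0.922, 0.386, 0.003], [0.386, 0.922, 0.001], [-0.002, 0.002, -1.0]]
ft_force: [-0.6, -1.0, 11.3]
grip_width: 0.0206
```

```bash
python3 -m crank '{"slide":[[0,0,0],[0,0,0],[0,0,0],[0,0,-0.003],[0,0,-0.007],[0,0,-0.012],[0,0,-0.018],[0,0,-0.025]],"roll":[0,0,0,0,0,0,0,0],"grip":[0.015,0.015,0.015,0.015,0.015,0.015,0.015,0.015]}' 60
python3 -m crank '{"slide":[[0,0,-0.006],[0,0,-0.014],[0,0,-0.024],[0,0,-0.034],[0,0,-0.044],[0,0,-0.052],[0,0,-0.056],[0,0,-0.057]],"roll":[0,0,0,0,0,0,0,0],"grip":[0.015,0.015,0.015,0.015,0.015,0.015,0.015,0.015]}' 60
python3 - <<'E'
from rig import *
import cv2,pickle
p=get_image("wrist");s=get_image("side")
p=get_image("wrist");o=observe();print(o["position"].round(4),o["time_s"],o["ft_force"].round(2),o["wrist_torque"].round(3))
import numpy as np
pickle.dump(p,open("w10.pkl","wb"))
cv2.imwrite("pics/w10.png",np.hstack([cv2.resize(p["frame"][180:380,180:380,::-1],(400,400),interpolation=cv2.INTER_CUBIC),cv2.resize(s["frame"][80:200,170:290,::-1],(400,400),interpolation=cv2.INTER_CUBIC)]))
E
```

```text
time_s: 18.8
position: [0.5045, 0.2595, 0.192]
tool_rot: [[-0.922, 0.386, -0.002], [0.386, 0.922, -0.001], [0.002, -0.001, -1.0]]
ft_force: [-0.0, 0.2, -1.5]
grip_width: 0.0209
time_s: 19.6
position: [0.505, 0.2596, 0.2498]
tool_rot: [[-0.922, 0.386, 0.001], [0.386, 0.922, 0.0], [-0.0, 0.0, -1.0]]
ft_force: [0.1, -0.2, -3.5]
grip_width: 0.0203
[0.5048 0.2596 0.2489] 19.75 [-0.48  0.21 -2.67] [-0.    -0.016 -0.039]
```

View pics/w10.png

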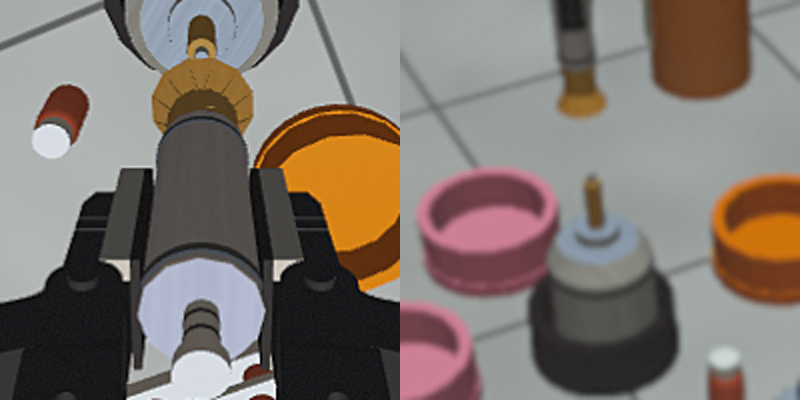

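```bash
python3 -m crank '{"slide":[[-0.006,-0.01,0],[-0.02,-0.035,0],[-0.036,-0.063,0],[-0.053,-0.093,0],[-0.07,-0.122,0],[-0.087,-0.152,0],[-0.104,-0.182,0],[-0.12,-0.21,0]],"roll":[0,0,0,0,0,0,0,0],"grip":[0.015,0.015,0.015,0.015,0.015,0.015,0.015,0.015]}' 60
python3 -m crank '{"slide":[[-0.017,-0.03,0],[-0.034,-0.06,0],[-0.051,-0.09,0],[-0.067,-0.117,0],[-0.082,-0.143,0],[-0.092,-0.16,0],[-0.0966,-0.1684,0],[-0.0966,-0.1684,0]],"roll":[0,0,0,0,0,0,0,0],"grip":[0.015,0.015,0.015,0.015,0.015,0.015,0.015,0.015]}' 60
python3 - <<'E'
from rig import *
import cv2,pickle
s=get_image("side");w=get_image("wrist");
for i in range(3):
  p=get_image("wrist");o=observe();print(o["position"].round(4),o["time_s"],o["ft_force"].round(2),o["tool_rot"].round(4).tolist())
cv2.imwrite("pics/w11.png",p["frame"][:,:,::-1])
E
```

```text
time_s: 20.55
position: [0.5342, 0.0173, 0.2491]
tool_rot: [[-0.922, 0.387, -0.0], [0.387, 0.922, -0.0], [0.0, -0.0, -1.0]]
ft_force: [-0.2, -0.5, -2.1]
grip_width: 0.0204
time_s: 21.35
position: [0.5583, -0.1738, 0.249]
tool_rot: [[-0.922, 0.388, -0.001], [0.388, 0.922, 0.0], [0.001, 0.0, -1.0]]
ft_force: [0.4, 0.3, -2.8]
grip_width: 0.0207
[ 0.5584 -0.172   0.2494] 21.5 [-0.01 -0.28 -2.74] [[-0.9227, 0.3854, -0.0001], [0.3854, 0.9227, 0.0004], [0.0002, 0.0003, -1.0]]
[ 0.5585 -0.1719  0.2495] 21.55 [-0.58  0.17 -2.89] [[-0.9228, 0.3852, 0.0001], [0.3852, 0.9228, 0.0002], [0.0, 0.0002, -1.0]]
[ 0.5585 -0.172   0.2496] 21.6 [-0.39  0.17 -2.19] [[-0.9228, 0.3852, 0.0002], [0.3852, 0.9228, 0.0001], [-0.0002, 0.0002, -1.0]]
```

View pics/w11.png

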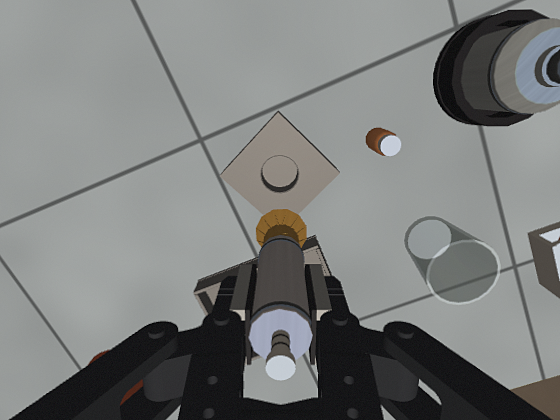

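```bash
python3 -m crank '{"slide":[[-0.0005,-0.0011,0.01],[-0.0005,-0.0011,0.03],[-0.0005,-0.0011,0.055],[-0.0005,-0.0011,0.08],[-0.0005,-0.0011,0.105],[-0.0005,-0.0011,0.125],[-0.0005,-0.0011,0.138],[-0.0005,-0.0011,0.14]],"roll":[0,0,0,0,0,0,0,0],"grip":[0.015,0.015,0.015,0.015,0.015,0.015,0.015,0.015]}' 60
python3 -m crank '{"slide":[[0,0,0.004],[0,0,0.01],[0,0,0.016],[0,0,0.022],[0,0,0.027],[0,0,0.032],[0,0,0.035],[0,0,0.036]],"roll":[0,0,0,0,0,0,0,0],"grip":[0.015,0.015,0.015,0.015,0.015,0.015,0.015,0.015]}' 60
python3 - <<'E'
from rig import *
import cv2,pickle
for i in range(2):
  p=get_image("wrist");o=observe();print(o["position"].round(4),o["time_s"],o["ft_force"].round(2))
cv2.imwrite("pics/w12.png",p["frame"][:,:,::-1])
E
```

```text
time_s: 22.4
position: [0.5576, -0.1735, 0.1072]
tool_rot: [[-0.922, 0.386, -0.003], [0.386, 0.922, 0.002], [0.004, 0.0, -1.0]]
ft_force: [0.3, -0.2, -2.4]
grip_width: 0.0206
time_s: 23.2
position: [0.5584, -0.1743, 0.0729]
tool_rot: [[-0.922, 0.386, -0.0], [0.386, 0.922, 0.0], [0.0, 0.0, -1.0]]
ft_force: [-0.3, -0.7, -2.8]
grip_width: 0.0211
[ 0.5585 -0.1743  0.073 ] 23.25 [ 0.58  0.96 -3.15]
[ 0.5585 -0.1743  0.0733] 23.3 [-0.28  0.27 -2.31]
```

View pics/w12.png

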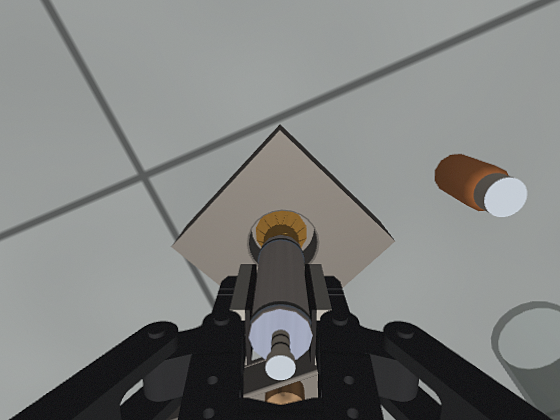

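In the hole with no side load (stand's hole around (281,235), mouth inside it, rod head at (280,367)). Lower to the floor.

```bash
python3 -m crank '{"slide":[[0,0.0005,0.0005],[0,0.001,0.001],[0,0.001,0.0015],[0,0.001,0.002],[0,0.001,0.0025],[0,0.001,0.003],[0,0.001,0.0034],[0,0.001,0.0034]],"roll":[0,0,0,0,0,0,0,0],"grip":[0.015,0.015,0.015,0.015,0.015,0.015,0.015,0.015]}' 60
python3 - <<'E'
from rig import *
for i in range(3):
  p=get_image("wrist");o=observe();print(o["position"].round(4),o["time_s"],o["ft_force"].round(2))
E
```

```text
time_s: 24.1
position: [0.5589, -0.1734, 0.0699]
tool_rot: [[-0.922, 0.387, -0.0], [0.387, 0.922, -0.0], [0.0, -0.0, -1.0]]
ft_force: [-0.6, 0.7, -2.4]
grip_width: 0.0208
[ 0.5589 -0.1734  0.0699] 24.15 [-0.13  0.19 -2.28]
[ 0.5589 -0.1734  0.0699] 24.2 [-0.46  0.17 -3.  ]
[ 0.5589 -0.1734  0.0699] 24.25 [ 0.15 -0.29 -2.26]
```

```bash
python3 -m crank '{"slide":[[0,0,0.0002],[0,0,0.0004],[0,0,0.0006],[0,0,0.0008],[0,0,0.001],[0,0,0.001],[0,0,0.001],[0,0,0.001]],"roll":[0,0,0,0,0,0,0,0],"grip":[0.015,0.015,0.015,0.015,0.015,0.015,0.015,0.015]}' 60
python3 - <<'E'
from rig import *
for i in range(3):
  p=get_image("wrist");o=observe();print(o["position"].round(4),o["time_s"],o["ft_force"].round(2))
E
```

```text
time_s: 25.05
position: [0.5591, -0.1735, 0.0696]
tool_rot: [[-0.922, 0.386, 0.001], [0.386, 0.922, -0.001], [-0.001, -0.0, -1.0]]
ft_force: [-1.2, 1.1, 5.8]
grip_width: 0.021
[ 0.5591 -0.1735  0.0696] 25.1 [-1.46  0.73  6.69]
[ 0.5591 -0.1735  0.0696] 25.15 [-1.11  0.82  5.95]
[ 0.5591 -0.1735  0.0696] 25.2 [-1.05  0.74  5.52]
```

```bash
python3 -m crank '{"slide":[[0,0,-0.0006],[0,0,-0.0006],[0,0,-0.0006],[0,0,-0.0006],[0,0,-0.0006],[0,0,-0.0006],[0,0,-0.0006],[0,0,-0.0006]],"roll":[0,0,0,0,0,0,0,0],"grip":[0.021,0.023,0.026,0.03,0.036,0.042,0.048,0.054]}' 20
python3 - <<'E'
from rig import *
import cv2
for i in range(2):
  p=get_image("wrist");o=observe();print(o["position"].round(4),o["time_s"],o["ft_force"].round(2),o["grip_width"])
cv2.imwrite("pics/w13.png",p["frame"][:,:,::-1])
E
```

```text
time_s: 26.0
position: [0.5589, -0.1734, 0.0695]
tool_rot: [[-0.922, 0.386, -0.0], [0.386, 0.922, -0.0], [0.0, -0.0, -1.0]]
ft_force: [-0.6, 0.6, 0.0]
grip_width: 0.0542
[ 0.5589 -0.1734  0.0695] 26.05 [-0.94 -0.4   0.49] 0.054029238310209025
[ 0.5589 -0.1734  0.0695] 26.1 [-0.53  0.2  -0.59] 0.053812920622831474
```

View pics/w13.png

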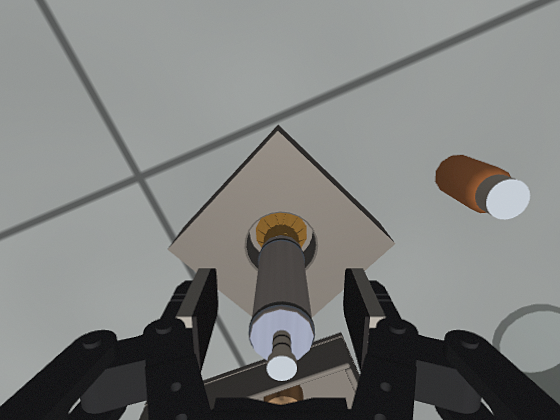

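The gauge stands upright and free between the open pads (barrel top at (281,333), rod head at (281,368)). Next I open the jaws fully and raise the arm.

```bash
python3 -m crank '{"slide":[[0,0,0],[0,0,0],[0,0,-0.005],[0,0,-0.02],[0,0,-0.04],[0,0,-0.065],[0,0,-0.09],[0,0,-0.11]],"roll":[0,0,0,0,0,0,0,0],"grip":[0.065,0.075,0.08,0.08,0.08,0.08,0.08,0.08]}' 20
python3 -m crank '{"slide":[[0.005,0,-0.01],[0.02,0,-0.02],[0.04,0,-0.03],[0.06,0,-0.04],[0.08,0,-0.04],[0.095,0,-0.04],[0.1,0,-0.04],[0.1,0,-0.04]],"roll":[0,0,0,0,0,0,0,0],"grip":[0.08,0.08,0.08,0.08,0.08,0.08,0.08,0.08]}' 20
python3 - <<'E'
from rig import *
from h import *
o=observe();print(o["position"].round(4),o["time_s"])
for n in("side","wrist"):
    p=get_image(n);f=p["frame"][:,:,::-1]
    print(n,proj(p,[[.557,-.172,.108],[.557,-.172,.034]]))
    if n=="side": a=cv2.resize(f[240:360,310:430],None,fx=5,fy=5,interpolation=cv2.INTER_CUBIC);cv2.imwrite("pics/s14.png",a);cv2.imwrite("pics/s14f.png",f)
    else: cv2.imwrite("pics/w14.png",f)
E
```

```text
time_s: 26.9
position: [0.5591, -0.1734, 0.1815]
tool_rot: [[-0.922, 0.386, 0.001], [0.386, 0.922, -0.001], [-0.002, -0.0, -1.0]]
ft_force: [0.1, -1.5, 0.3]
grip_width: 0.0803
time_s: 27.7
position: [0.4663, -0.1345, 0.2195]
tool_rot: [[-0.922, 0.386, -0.0], [0.386, 0.922, 0.0], [0.0, 0.0, -1.0]]
ft_force: [0.0, -0.3, 0.2]
grip_width: 0.0797
[ 0.4663 -0.1345  0.2195] 27.7
side [[368.53248281 283.21336263]
 [363.81835028 309.86046825]]
wrist [[281.53388228 319.58158883]
 [281.32145261 275.68521834]]
```

View pics/s14.png

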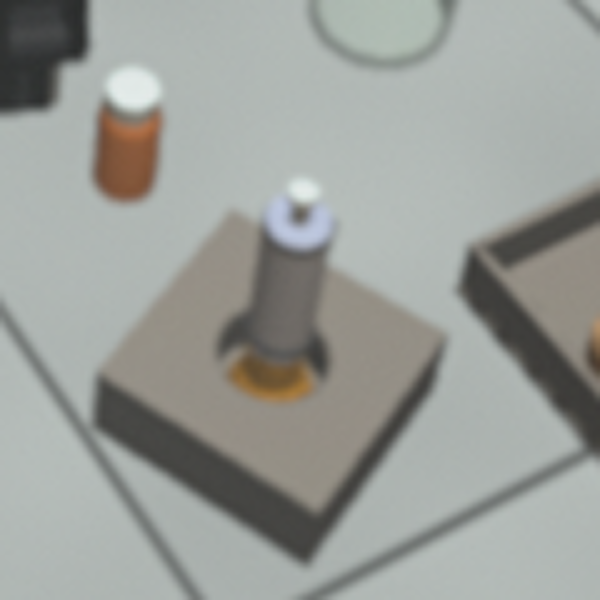

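View pics/s14f.png

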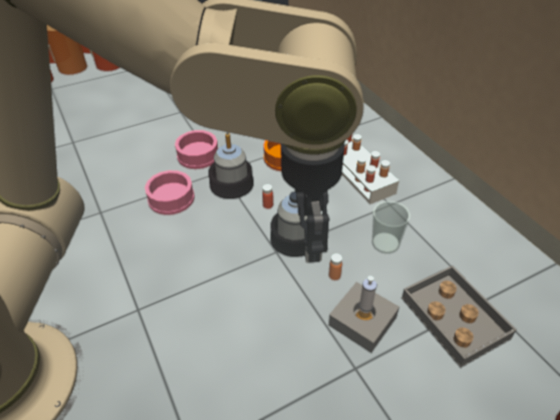

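```bash
python3 -c "
from rig import *
o=observe();print(o['qvel'].round(2),o['ft_force'].round(2));print(close_job())"
```

```text
[-0.05  0.44 -0.37 -0.02  0.03 -0.01] [ 0.78 -0.81 -0.51]
the job is handed in; nothing more can be done
None
```

I pressed the gauge home on the valve stem, held it there for about 2–3 s, and stood it back in its stand with the rod still out. The job was handed in at about 28 s, and the hand-in reports no verdict.

**Pressing:** The force rose in two steps, first the pin (about 5.7 N), then the stem spring at close to the stated 3 N/mm. The final press was about 13–14 N in all. From that I work out the stem sank about 2 mm; this is from force and travel, since the stem's travel can't be read directly.

**Last checks:**
- **Gauge:** It met the floor of the hole at the same tool height it was picked up from. The last pictures show it upright and centred in the hole, with the gripper clear of it.
- **Rod:** It is out by roughly 12–13 mm, estimated from the side picture.
- **Stem and bench:** In the pictures the stem is back up, and the vials and beaker look where they were. I did not measure either.

A side force of up to about 2.5 N built up on the stem during the press. I eased it by shifting the tool about 0.5 mm. None of the checks failed or disagreed.

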